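# Sweep the offcuts off the clamping platform with the push block

### The arm

A 6-joint arm with a two-finger parallel gripper is mounted at the origin on the work surface. World frame = base frame: x ahead of the robot, y to its left, z up, the work surface at z = 0. Lengths are in m, angles in degrees, forces in N, time in s.
With the tool pointing down it reaches from about 0.35 to 0.975 m from the base axis. Payload 7.1 kg.
Tool frame: the origin (TCP) lies at the very end of the fingers, on their centre line; the grasp point (between the pads) lies arm.grip_depth behind it (arm.grip_depth is the distance from the TCP to the grasp point, in m); z points along the fingers, y is the line along which they close (so a half turn about z gives the same grasp; the last joint's range is limited). The gripper opens to 88 mm and grips with 3 to 60 N. Pads are 20 mm wide; open, the fingers measure 115 mm over their backs; the gripper's body (75 mm by 178 mm) begins 61 mm behind the grasp point.
Start: joints at [70.588, 24.242, 93.386, -0, 62.372, -1.089], TCP at [0.196, 0.593, 0.223] pointing down, gripper open.
Joint ranges: [-172.04, 172.04], [-51.8, 120.97], [4.93, 147.93], [-75.15, 255.16], [6.16, 154.13], [-145.62, 145.62]. Speed limits (degrees/s): [136.94, 136.94, 172.46, 180, 180, 180].

### API

Orientations are given as a 3x3 rotation matrix whose columns are the frame's x, y, z axes.
In Python, from bench import arm, vision gives the robot as it stands.
- The arm moves only by the tool arm_command, never from a script. Its argument "motion" is a list of rows, each a list of 2 entries, a list of its own where there are three numbers: the shift along the tool's x, y, z in mm, then the turn about the tool's z in rad. In form: [[[dx, dy, dz], roll], ...]. A call has 1 to 10 rows; each row is the pose to reach, as a shift and turn from the pose commanded when the call began, along the tool's axes at that moment; what a row does not reach only later rows make up. A row lasts 1/10 s, in which the tool goes at most 50 mm and 8.59 degrees, less where a joint would pass 70% of its speed; a pose out of reach is approached as far as the arm can. A call with a gripper value outside its range is refused whole. "grip" is the opening, from 0 (shut) to 1 (fully open), set as the call begins (left out, the last holds). The fingers move at their own pace and stop on an object; the grip force is fixed at half the most. Time passes only in rows, so rows that repeat a pose let the fingers close. It gives the time, the measured TCP pose, the force, the opening and the grip force at its end, in the units of the state.
- arm.get_state(): the state, without advancing time (a new reading comes with each control period).
- vision.capture(name): name is "scene" or "top"; returns a dict with "pixels" (384x512x3 uint8, red, green, blue), "camera_matrix" (3x3 intrinsics, pixels), "R" (3x3) and "t" (3): a world point X has camera coordinates R X + t. Camera axes: x right, y down, z forward; pixel columns grow to the right and rows downward; lengths in m; the calibration is good to about 2 mm. A picture is of the moment at which its call begins. There is no depth.
- arm.finish_job(): hands the job in; it is judged then, once.
The state is a dict: "time_s": time; "joint_pos": joint angles; "joint_velocities": joint speeds; "joint_efforts": joint torques, N m; "position": TCP position; "eef_rot": TCP orientation; "force": force on the tool from outside, world axes, zero at the start; "torque": the same for the moment, N m; "finger_gap": opening from 0.0 (shut) to 1.0 (fully open); "finger_force": force on a finger pad.
Only numpy, scipy, OpenCV 4.12 (cv2) and the standard library are available. Lean on these libraries where they do the work, as an engineer would, in place of code of your own. Each camera call takes 0.05 s, during which the arm holds its last target. There are 200 camera calls.

### The job

Pick up the push block by its handle and, moving the offcuts only with the block and never with the gripper, sweep all six off the clamping platform over its front edge into the tray fixed there. Then stand the block back upright on the bench where you found it and let go. Leave the glue bottle and everything else where they are, and do not strike the clamped glue-up.

Things in the scene. Friction and masses are not known exactly. Their poses are not given: they have to be found in the camera images.
- push_block: loose wooden push block on the bench, left or right of the platform: a flat sole 58 mm (its x) by 140 mm (its y) by 22 mm thick, with an upright handle centred on it, 26 mm thick (x) by 90 mm long (y), its top 82 mm above the sole's underside. Weighs 0.2 to 0.4 kg. Origin: centre of the sole's underside; z up
- handle (a point): point on the push block's vertical centre line, inside the handle, 57 mm above the sole's underside
- platform: clamping platform, fixed: flat dark film-faced plywood top, 300 mm (its x, front to rear) by 420 mm (its y), upper face 90 mm above the bench; its dog holes (20 mm) are too small to catch an offcut. Front edge (x = -150 mm, robot's side) and both ends are open. Origin: on the bench under the top's centre; x points to the fence at the rear, turned up to 0.12 rad from the robot's x
- fence (a point): middle of the front face of the aluminium fence, at the platform's top: the fence is 20 mm thick, 30 mm high (top 120 mm above the bench) and runs along the whole rear edge, 130 to 150 mm behind the platform's centre
- tray: open galvanised offcut tray, fixed against the platform's front edge, anywhere along it: 140 mm (its x) by 220 mm (its y, along the edge), rim 80 mm above the bench (10 mm below the platform's top), walls 4 mm. Origin: on the bench under the middle of its rear wall, 1 mm from the front edge; the tray reaches from there to x = -140 mm; axes parallel to the platform's
- glueup: fixed glue-up by the fence at one end of the platform: boards 40 mm (x) by 80 mm (y), 36 mm high, centred 38 mm behind the origin, under a hold-down clamp: upright 19 mm post 135 mm tall, collar 40 mm wide and 6 mm high, arm and screw reaching back over the boards. Origin: on the platform's top, at the post's axis; x towards the fence
- glue_bottle: loose upright glue bottle near the fence at the other end of the platform, 52 mm diameter, 150 mm tall; origin at the centre of its underside
- paint_can: closed paint tin, loose, 92 mm diameter, 105 mm tall, on the bench at the other side of the platform from the push block; origin at the centre of its underside
- tape_measure: tape measure, loose on the bench beside the platform, 90 x 70 x 36 mm; origin at the centre of its underside
- screw_jar: jar of screws, loose on the bench beside the platform, 68 mm diameter, 85 mm tall; origin at the centre of its underside
- hammer: hammer lying on the bench at far left, 260 mm long along its x, 26 mm high; origin midway along, at bench height
- screwdriver: screwdriver lying on the bench at far right, 200 mm long along its x, 26 mm high; origin midway along, at bench height
- sanding_block: cork sanding block on the bench at rear right, 100 x 62 x 30 mm; origin at the centre of its underside
- offcut1: square-cut wooden offcut, 40 mm (its x) by 24 mm (its y) by 16 mm high, lying loose on the platform; 10 to 16 g; origin at the centre of its underside
- offcut2: wooden mitre offcut, a right-angled triangle with two 38 mm sides, 20 mm high, origin at the triangle's centroid, lying loose on the platform; 10 to 16 g; origin on its underside
- offcut3: round wooden hole-saw plug, 34 mm diameter, 18 mm high, lying loose on the platform; 10 to 16 g; origin at the centre of its underside
- offcut4: square-cut wooden offcut, 40 mm (its x) by 24 mm (its y) by 16 mm high, lying loose on the platform; 10 to 16 g; origin at the centre of its underside
- offcut5: wooden mitre offcut, a right-angled triangle with two 38 mm sides, 20 mm high, origin at the triangle's centroid, lying loose on the platform; 10 to 16 g; origin on its underside
- offcut6: round wooden hole-saw plug, 34 mm diameter, 18 mm high, lying loose on the platform; 10 to 16 g; origin at the centre of its underside

How it is judged (in metres and radians):
On the way, in this order (a step that is already met when the one before it is completed fails the run):
1. the push block is lifted off the bench by its handle (contact force between push_block and the fingers above 1 N and height (world z) of push_block above 0.03 m), for 0.2 s.
2. all six offcuts are in the tray, with the push block still in hand (x of offcut1 in the frame of tray between -0.142 and 0.002 m and y of offcut1 in the frame of tray between -0.112 and 0.112 m and z of offcut1 in the frame of tray between -0.01 and 0.078 m and x of offcut2 in the frame of tray between -0.142 and 0.002 m and y of offcut2 in the frame of tray between -0.112 and 0.112 m and z of offcut2 in the frame of tray between -0.01 and 0.078 m and x of offcut3 in the frame of tray between -0.142 and 0.002 m and y of offcut3 in the frame of tray between -0.112 and 0.112 m and z of offcut3 in the frame of tray between -0.01 and 0.078 m and x of offcut4 in the frame of tray between -0.142 and 0.002 m and y of offcut4 in the frame of tray between -0.112 and 0.112 m and z of offcut4 in the frame of tray between -0.01 and 0.078 m and x of offcut5 in the frame of tray between -0.142 and 0.002 m and y of offcut5 in the frame of tray between -0.112 and 0.112 m and z of offcut5 in the frame of tray between -0.01 and 0.078 m and x of offcut6 in the frame of tray between -0.142 and 0.002 m and y of offcut6 in the frame of tray between -0.112 and 0.112 m and z of offcut6 in the frame of tray between -0.01 and 0.078 m and contact force between push_block and the fingers above 1 N), for 0.2 s.
At the end, for the whole second after the job is handed in: all six offcuts lie in the tray below its rim; the push block stands upright (within 0.1 rad) and still on the bench, within 50 mm of where it stood at the start, released (x of offcut1 in the frame of tray between -0.142 and 0.002 m and y of offcut1 in the frame of tray between -0.112 and 0.112 m and z of offcut1 in the frame of tray between -0.01 and 0.078 m and x of offcut2 in the frame of tray between -0.142 and 0.002 m and y of offcut2 in the frame of tray between -0.112 and 0.112 m and z of offcut2 in the frame of tray between -0.01 and 0.078 m and x of offcut3 in the frame of tray between -0.142 and 0.002 m and y of offcut3 in the frame of tray between -0.112 and 0.112 m and z of offcut3 in the frame of tray between -0.01 and 0.078 m and x of offcut4 in the frame of tray between -0.142 and 0.002 m and y of offcut4 in the frame of tray between -0.112 and 0.112 m and z of offcut4 in the frame of tray between -0.01 and 0.078 m and x of offcut5 in the frame of tray between -0.142 and 0.002 m and y of offcut5 in the frame of tray between -0.112 and 0.112 m and z of offcut5 in the frame of tray between -0.01 and 0.078 m and x of offcut6 in the frame of tray between -0.142 and 0.002 m and y of offcut6 in the frame of tray between -0.112 and 0.112 m and z of offcut6 in the frame of tray between -0.01 and 0.078 m and distance of push_block from where it was at the start of the episode below 0.05 m and angle between push_block's own z axis and vertical below 0.1 rad and linear speed of push_block below 0.02 m/s and height (world z) of push_block below 0.01 m); the robot touches nothing.
It fails at once if an offcut is picked, pushed or nudged by the gripper or arm itself (contact force between any of offcut1, offcut2, offcut3, offcut4, offcut5, offcut6 and the fingers above 0.3 N or contact force between any of offcut1, offcut2, offcut3, offcut4, offcut5, offcut6 and the arm above 0.3 N).
It fails at once if the glue bottle on the platform is shifted by more than 20 mm or tipped (distance of glue_bottle from where it was at the start of the episode above 0.02 m or angle between glue_bottle's own z axis and vertical above 0.4 rad).
It fails at once if the clamped glue-up is struck (more than 12 N) (contact force between glueup and push_block above 12 N or contact force between glueup and the fingers above 12 N or contact force between glueup and the arm above 12 N).
It fails at once if something else on the bench is shifted by more than 30 mm (distance of any of paint_can, tape_measure, screw_jar, hammer, screwdriver, sanding_block from where it was at the start of the episode above 0.03 m).
It also fails if it takes over 72 s, if anything falls off the work surface, if the arm or the gripper's body presses on something with over 40 N, if the wrist force passes 120 N, or if a joint passes its speed limit or range.

## Working session

There is one attempt and no reset: what is moved stays moved. The work goes in short steps, Python scripts to look and compute and a tool call to move; the robot and the scene stay as the last step left them, time stands still between calls to the robot, and variables do not carry over. Pictures are saved under pics/ and viewed, at most 10 in all, crops included, and the job is handed in when it is done.

Besides the shell and the picture viewer there is one more tool, called after "Request:" by a JSON object that holds its "method" and its "body", one argument or row to a line. arm_command: Moves the arm, as the interface text tells. Its arguments: {"type":"object","properties":{"motion":{"type":"array"},"grip":{"type":"number"}},"required":["motion"]}

```bash
mkdir -p pics; ls; python3 - <<'E'
from bench import arm, vision
import cv2
s=arm.get_state(); print({k:s[k] for k in('time_s','position','eef_rot','finger_gap')}, arm.grip_depth)
for n in('top','scene'):
    c=vision.capture(n); cv2.imwrite(f'pics/{n}0.png',cv2.resize(c['pixels'][:,:,::-1],(800,600),interpolation=cv2.INTER_CUBIC)); print(n,c['camera_matrix'],c['R'],c['t'])
E
```

```text
pics
{'time_s': 0.0, 'position': array([0.19626297, 0.59280254, 0.2219102 ]), 'eef_rot': array([[-9.49313721e-01,  3.14329774e-01, -5.01896426e-04],
       [ 3.14330174e-01,  9.49312661e-01, -1.41929319e-03],
       [ 3.03305219e-05, -1.50511569e-03, -9.99998867e-01]]), 'finger_gap': 1.0020426020536282} 0.0187
top [[372.5992493    0.         252.06613621]
 [  0.         372.5992493  189.08544265]
 [  0.           0.           1.        ]] [[ 0.02282798 -0.9997262  -0.005138  ]
 [-0.98204846 -0.02146118 -0.18740396]
 [ 0.18724238  0.00932382 -0.98226949]] [-0.01578069  0.5517012   1.28428003]
scene [[399.49838509   0.         250.52935895]
 [  0.         399.49838509 186.74414759]
 [  0.           0.           1.        ]] [[ 0.75085273  0.66043844  0.00642156]
 [ 0.54252432 -0.61119275 -0.57629054]
 [-0.37667962  0.43619318 -0.81721966]] [-0.42359256 -0.23709623  1.6464055 ]
```

View pics/top0.png

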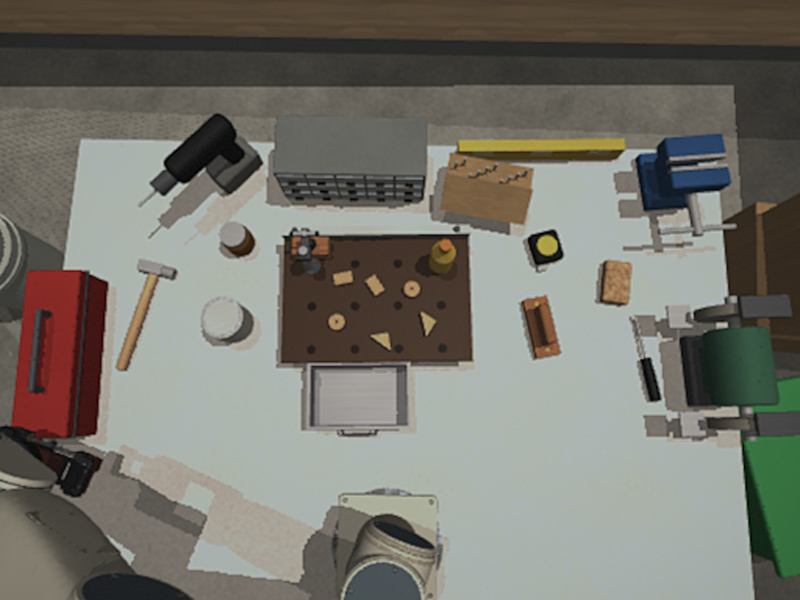

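View pics/scene0.png

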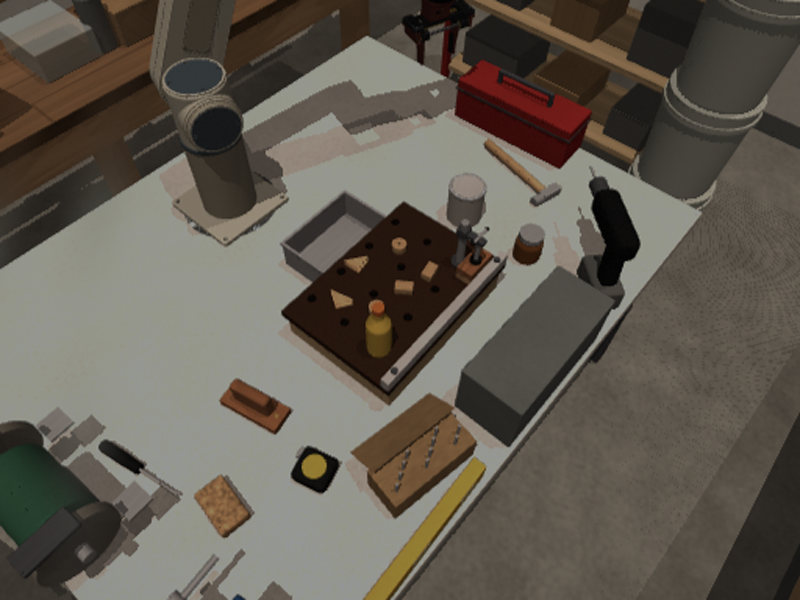

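The top view shows the platform with its corners near (282,362), (472,360) and (468,235). The tray is at (357,397), the block at (541,327), the glue-up at (310,248) and the bottle at (442,255). The six offcuts lie at (343,278), (375,285), (412,289), (337,322), (382,341) and (428,323). The paint can is at (225,320), the tape at (545,247) and the jar at (236,240). Next I'll rectify the image.

```bash
cat > h.py <<'E'
import numpy as np, cv2
from bench import arm, vision
def px2w(c,uv,z):
    uv=np.atleast_2d(np.asarray(uv,float)); K,R,t=c['camera_matrix'],np.array(c['R']),np.array(c['t'])
    d=np.c_[uv,np.ones(len(uv))]@np.linalg.inv(K).T@R; o=-R.T@t
    return (o+d*((z-o[2])/d[:,2])[:,None])[:,:2]
def w2px(c,P):
    q=np.atleast_2d(P)@np.array(c['R']).T+c['t']; q=q@c['camera_matrix'].T; return q[:,:2]/q[:,2:]
def ortho(c,x1,y1,w,h,z,s):
    "top-left pixel = (x1 far, y1 left); s px per m"
    W,H=int(w*s),int(h*s)
    wp=np.array([[x1,y1],[x1,y1-w],[x1-h,y1-w],[x1-h,y1]]); src=w2px(c,np.c_[wp,np.full(4,z)]).astype(np.float32)
    dst=np.array([[0,0],[W,0],[W,H],[0,H]],np.float32)
    return cv2.warpPerspective(c['pixels'][:,:,::-1],cv2.getPerspectiveTransform(src,dst),(W,H),flags=cv2.INTER_CUBIC)
E
python3 - <<'E'
from h import *
c=vision.capture('top'); k=1/1.5625
f=lambda uv,z:print(px2w(c,np.array(uv)*k,z).round(3).tolist())
cor=[(281,362),(472,360),(467,236),(283,236)]; f(cor,.09)
f([(309,362),(407,364),(412,427),(304,427)],.08)
f([(541,327)],.022); f([(343,278),(375,285),(412,289),(337,322),(382,341),(428,323)],.107)
m=px2w(c,np.array(cor)*k,.09).mean(0); print(m)
p=px2w(c,[[541*k,327*k]],.022)[0]
a=ortho(c,m[0]+.2,m[1]+.235,.47,.44,.09,1250); b=ortho(c,p[0]+.11,p[1]+.08,.16,.22,.0,1250)
print('orig',m[0]+.2,m[1]+.235,p[0]+.11,p[1]+.08,a.shape,b.shape)
im=np.zeros((550,790,3),np.uint8); im[:a.shape[0],:a.shape[1]]=a; im[:b.shape[0],-b.shape[1]:]=b
cv2.imwrite('pics/o1.png',im)
E
```

```text
[[0.391, 0.239], [0.405, -0.178], [0.686, -0.167], [0.677, 0.252]]
[[0.393, 0.18], [0.394, -0.036], [0.259, -0.049], [0.254, 0.183]]
[[0.491, -0.346]]
[[0.578, 0.109], [0.564, 0.038], [0.557, -0.044], [0.48, 0.119], [0.44, 0.019], [0.482, -0.08]]
[0.53978447 0.03660535]
orig 0.7397844663924618 0.2716053529113211 0.6005783748891887 -0.26632805461777037 (550, 587, 3) (275, 200, 3)
```

View pics/o1.png

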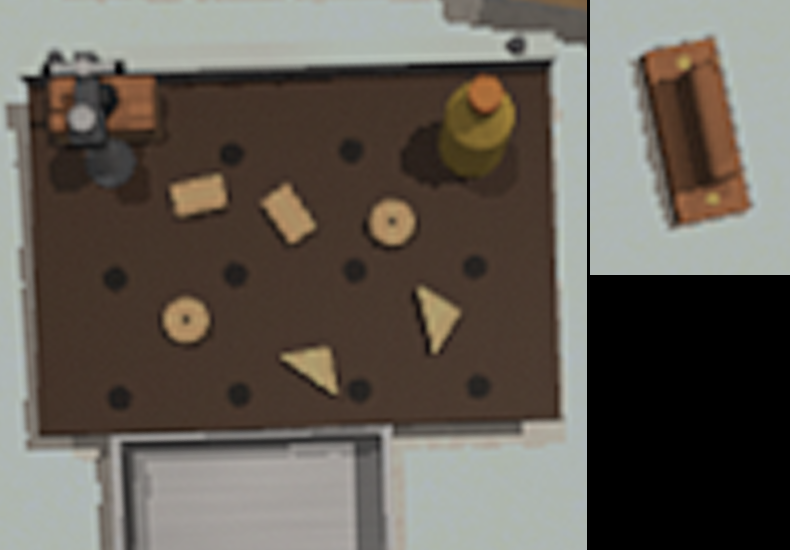

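The rectified view gives these positions:

| Item | World x, y (m) | Notes |
|---|---|---|
| Platform centre | (0.546, 0.038) | yaw about 0.032 rad |
| Tray middle | y' ≈ +0.040 | platform frame; interior spans y' -0.066 to 0.146 |
| Block | (0.4915, -0.344) | long axis at about 10.9° |
| Bottle | (0.622, -0.108) | |
| Clamp post | (0.608, 0.184) | |

The platform's front edge measures 422 mm against the given 420, and the block's width 58 mm, so the sizes agree.

The plan is to sweep leftwards from the right first, then pull everything forward into the tray.

```bash
cat >> h.py <<'E'
YAW=0.032; PC=np.array([.546,.0376])
def plat(x,y):
    c,s=np.cos(YAW),np.sin(YAW); return PC+[c*x-s*y,s*x+c*y]
def go(x,y,z,deg=None):
    "tool shift (mm) and roll (rad) to a TCP position and tool-x heading in degrees"
    s=arm.get_state(); R=np.array(s['eef_rot']); d=R.T@(np.array([x,y,z])-s['position'])*1000
    h=np.arctan2(R[1,0],R[0,0]); r=0 if deg is None else -((np.radians(deg)-h+np.pi)%(2*np.pi)-np.pi)
    print('go',d.round(0),'roll',round(r,3),'| t',round(s['time_s'],2),'pos',s['position'].round(4),'head',np.degrees(h).round(1),'gap',round(s['finger_gap'],2),'F',np.round(s['force'],1))
E
python3 -c "
from h import *
go(.4915,-.344,.25,10.9)"
```

```text
go [-575. -797.  -27.] roll 2.632 | t 0.15 pos [0.1963 0.5929 0.2221] head 161.7 gap 1.0 F [0.9 0.  0.5]
```

Request:
{"method": "arm_command", "body": {
  "motion": [
    [[0,0,-40],0],
    [[-30,-40,-40],0.14],
    [[-60,-80,-40],0.28],
    [[-90,-120,-40],0.42],
    [[-120,-160,-40],0.56],
    [[-150,-200,-40],0.7],
    [[-180,-240,-40],0.84],
    [[-210,-280,-40],0.98],
    [[-240,-320,-40],1.12],
    [[-270,-360,-40],1.26]
  ],
  "grip": 1
}}

```text
time_s: 1.15
position: [0.3396, 0.1648, 0.2628]
eef_rot: [[0.014, 1.0, 0.001], [1.0, -0.014, 0.0], [0.0, 0.001, -1.0]]
force: [2.0, 0.8, 0.5]
finger_gap: 0.999
finger_force: 0.0
```

```bash
python3 -c "
from h import *
go(.4915,-.344,.16,10.9)"
```

```text
go [-507.  159.  103.] roll 1.366 | t 1.15 pos [0.3396 0.1648 0.2628] head 89.2 gap 1.0 F [2.  0.8 0.5]
```

Request:
{"method": "arm_command", "body": {
  "motion": [
    [[-45,14,0],0.14],
    [[-90,28,0],0.28],
    [[-135,42,0],0.42],
    [[-180,56,0],0.56],
    [[-225,70,0],0.7],
    [[-270,84,0],0.84],
    [[-315,98,0],0.98],
    [[-360,112,0],1.12],
    [[-405,126,0],1.26],
    [[-450,140,0],1.366]
  ]
}}

```text
time_s: 2.15
position: [0.4755, -0.2866, 0.2625]
eef_rot: [[0.982, 0.189, -0.0], [0.189, -0.982, 0.0], [-0.0, -0.0, -1.0]]
force: [0.7, 0.1, 0.8]
finger_gap: 0.999
finger_force: 0.0
```

```bash
python3 -c "
from h import *
go(.4915,-.344,.16,10.9)"
```

```text
go [  5.  59. 102.] roll -0.0 | t 2.15 pos [ 0.4755 -0.2866  0.2625] head 10.9 gap 1.0 F [0.7 0.1 0.8]
```

Request:
{"method": "arm_command", "body": {
  "motion": [
    [[3,30,30],0],
    [[5,59,60],0],
    [[5,59,90],0],
    [[5,59,102],0],
    [[5,59,102],0]
  ]
}}

```text
time_s: 2.65
position: [0.4906, -0.3404, 0.1587]
eef_rot: [[0.981, 0.195, -0.004], [0.195, -0.981, 0.003], [-0.003, -0.003, -1.0]]
force: [0.1, -0.8, 0.7]
finger_gap: 1.004
finger_force: 0.0
```

```bash
python3 - <<'E'
from h import *
go(.4915,-.344,.038,10.9)
a=vision.capture('top')
A=ortho(a,.62,-.22,.25,.25,0.04,2000)
c=vision.capture('scene'); u,v=w2px(c,[[.49,-.344,.05]])[0].astype(int); print(u,v)
B=cv2.resize(np.ascontiguousarray(c['pixels'][max(v-60,0):v+40,max(u-50,0):u+50,::-1]),(300,300),interpolation=cv2.INTER_CUBIC)
im=np.zeros((500,800,3),np.uint8); im[:,:500]=A; im[:300,500:]=B; cv2.imwrite('pics/g1.png',im)
E
```

```text
go [  1.   4. 121.] roll 0.006 | t 2.65 pos [ 0.4906 -0.3404  0.1587] head 11.2 gap 1.0 F [ 0.1 -0.8  0.7]
161 252
```

View pics/g1.png

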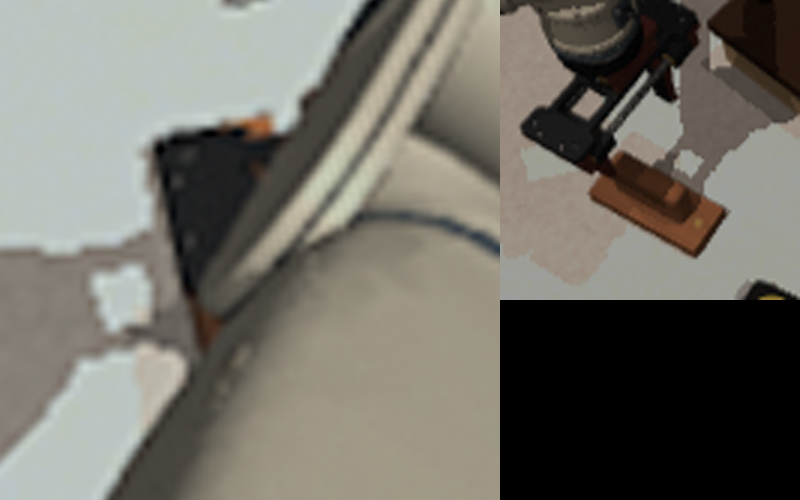

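The arm hides the block in the top view. In the scene crop the gripper is above the handle with its fingers either side, and the block sits at about (660,195). Now descending.

Request:
{"method": "arm_command", "body": {
  "motion": [
    [[0,1,25],0],
    [[0,1,50],0],
    [[0,1,75],0],
    [[0,1,95],0],
    [[0,1,110],0],
    [[0,1,119],0],
    [[0,1,119],0]
  ]
}}

```text
time_s: 3.45
position: [0.4922, -0.3423, 0.0416]
eef_rot: [[0.981, 0.195, -0.0], [0.195, -0.981, 0.0], [-0.0, -0.0, -1.0]]
force: [0.0, -0.3, 1.1]
finger_gap: 0.998
finger_force: 0.0
```

Request:
{"method": "arm_command", "body": {
  "motion": [
    [[0,0,0],0],
    [[0,0,0],0],
    [[0,0,0],0],
    [[0,0,0],0],
    [[0,0,0],0],
    [[0,0,0],0],
    [[0,0,0],0],
    [[0,0,0],0]
  ],
  "grip": 0
}}

```text
time_s: 4.25
position: [0.4922, -0.3427, 0.0417]
eef_rot: [[0.981, 0.195, 0.0], [0.195, -0.981, -0.0], [0.0, 0.0, -1.0]]
force: [-0.4, -0.7, -1.1]
finger_gap: 0.31
finger_force: 0.5
```

Request:
{"method": "arm_command", "body": {
  "motion": [
    [[0,0,0],0],
    [[0,0,0],0],
    [[0,0,-20],0],
    [[0,0,-40],0],
    [[0,0,-60],0],
    [[0,0,-80],0],
    [[0,0,-110],0],
    [[0,0,-140],0],
    [[0,0,-140],0],
    [[0,0,-140],0]
  ]
}}

```text
time_s: 5.25
position: [0.4919, -0.3422, 0.1814]
eef_rot: [[0.981, 0.195, 0.0], [0.195, -0.981, 0.0], [0.0, -0.0, -1.0]]
force: [-0.3, 0.6, -2.3]
finger_gap: 0.295
finger_force: 30.0
```

```bash
python3 - <<'E'
from h import *
for y in(-.23,-.07): p=plat(-.045,y); go(*p,.135,1.8)
c=vision.capture('scene')
B=cv2.resize(np.ascontiguousarray(c['pixels'][100:300,100:360,::-1]),(780,600),interpolation=cv2.INTER_CUBIC)
cv2.imwrite('pics/g2.png',B)
E
```

```text
go [  45. -142.   46.] roll 0.164 | t 5.25 pos [ 0.4919 -0.3422  0.1814] head 11.2 gap 0.3 F [-0.3  0.6 -2.3]
go [  71. -300.   46.] roll 0.164 | t 5.25 pos [ 0.4919 -0.3422  0.1814] head 11.2 gap 0.3 F [-0.3  0.6 -2.3]
```

View pics/g2.png

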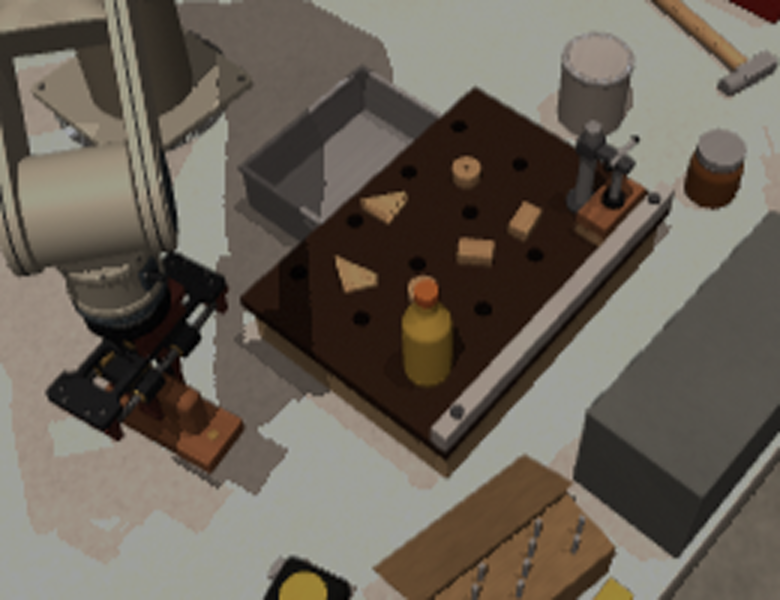

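The block is held upright, with the gripper at about (140,350) and the sole's end at (240,430). The offcuts, bottle and glue-up are undisturbed.

Request:
{"method": "arm_command", "body": {
  "motion": [
    [[11,-35,0],0.041],
    [[22,-71,0],0.082],
    [[33,-106,0],0.123],
    [[45,-142,0],0.164],
    [[45,-142,20],0.164],
    [[45,-142,40],0.164],
    [[45,-142,46],0.164],
    [[45,-142,46],0.164]
  ]
}}

```text
time_s: 6.1
position: [0.5072, -0.1939, 0.1337]
eef_rot: [[0.999, 0.032, -0.004], [0.032, -0.999, 0.002], [-0.004, -0.002, -1.0]]
force: [0.4, 0.6, -2.0]
finger_gap: 0.295
finger_force: 30.0
```

```bash
python3 - <<'E'
from h import *
for y in(-.15,-.06): p=plat(-.045,y); go(*p,.135,1.8)
c=vision.capture('scene'); px=c['pixels']
# predicted sole corners with TCP over block centre
s=arm.get_state(); R=np.array(s['eef_rot']); 
P=[s['position']+R@[a,b,.0197] for a in(-.07,.07) for b in(-.029,.029)]
q=w2px(c,P); print(q.round(1))
B=np.ascontiguousarray(px[:,:,::-1])
S=4; u0,v0=120,150; B=cv2.resize(B[v0:v0+130,u0:u0+170],None,fx=S,fy=S,interpolation=cv2.INTER_CUBIC)
for p in q: cv2.circle(B,tuple(int(t) for t in (p-[u0,v0])*S),3,(0,255,0),1)
cv2.imwrite('pics/g3.png',B)
E
```

```text
go [  1. -80.  -1.] roll 0.0 | t 6.1 pos [ 0.5072 -0.1939  0.1337] head 1.8 gap 0.29 F [ 0.4  0.6 -2. ]
go [   1. -170.   -1.] roll 0.0 | t 6.1 pos [ 0.5072 -0.1939  0.1337] head 1.8 gap 0.29 F [ 0.4  0.6 -2. ]
[[188.1 197.7]
 [175.4 209.2]
 [219.8 221.3]
 [207.2 233.8]]
```

View pics/g3.png

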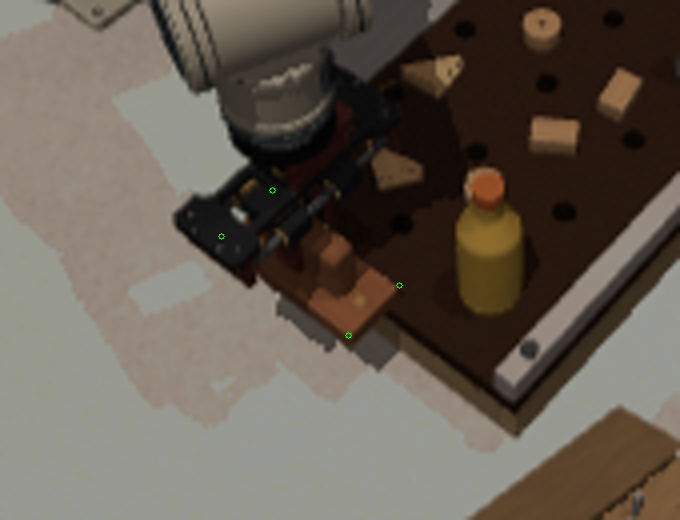

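The predicted sole corners, (400,286) and (348,336) in the crop, fall on the visible ones. So the TCP is over the block's centre and the bottle is clear. Now the leftward sweep.

Request:
{"method": "arm_command", "body": {
  "motion": [
    [[1,-15,-1],0],
    [[1,-32,-1],0],
    [[1,-49,-1],0],
    [[1,-66,-1],0],
    [[1,-83,-1],0],
    [[1,-100,-1],0],
    [[1,-117,-1],0],
    [[1,-133,-1],0],
    [[1,-147,-1],0],
    [[1,-160,-1],0]
  ]
}}

```text
time_s: 7.15
position: [0.5045, -0.0329, 0.1372]
eef_rot: [[0.999, 0.032, 0.001], [0.032, -0.999, -0.0], [0.001, 0.0, -1.0]]
force: [0.3, -1.0, -2.4]
finger_gap: 0.3
finger_force: 30.0
```

```bash
python3 - <<'E'
from h import *
p=plat(-.045,-.06); go(*p,.135,1.8)
p=plat(-.045,-.18); go(*p,.135,1.8)
c=vision.capture('scene'); px=c['pixels']
B=cv2.resize(np.ascontiguousarray(px[110:260,150:350,::-1]),None,fx=4,fy=4,interpolation=cv2.INTER_CUBIC)
cv2.imwrite('pics/g4.png',B)
E
```

```text
go [-1. -9.  2.] roll 0.001 | t 7.15 pos [ 0.5045 -0.0329  0.1372] head 1.9 gap 0.3 F [ 0.3 -1.  -2.4]
go [ -1. 111.   2.] roll 0.001 | t 7.15 pos [ 0.5045 -0.0329  0.1372] head 1.9 gap 0.3 F [ 0.3 -1.  -2.4]
```

View pics/g4.png

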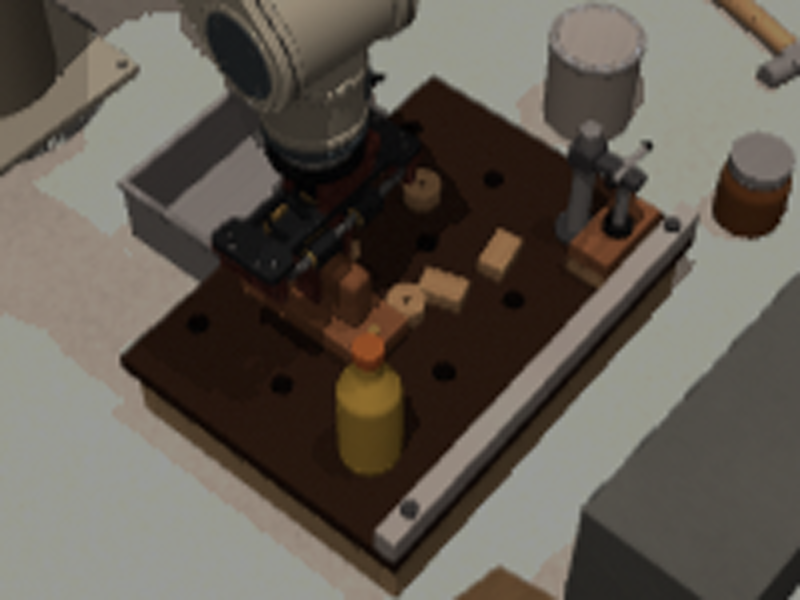

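The plug is against the block's face at (408,298), and mitre 5 is hidden under the gripper. O4 is at (445,290), O1 at (500,255) and the bottle at (368,420) hasn't moved. I'll push a little further, back off, lift and rotate 90°.

Request:
{"method": "arm_command", "body": {
  "motion": [
    [[0,-4,1],0],
    [[0,-8,1],0],
    [[0,-8,1],0],
    [[0,3,0],0],
    [[0,12,0],0],
    [[0,12,-25],0],
    [[0,12,-50],0],
    [[0,12,-65],-0.1],
    [[0,12,-65],-0.2],
    [[0,12,-65],-0.3]
  ]
}}

```text
time_s: 8.2
position: [0.5053, -0.0478, 0.2025]
eef_rot: [[0.945, 0.328, 0.002], [0.328, -0.945, -0.0], [0.001, 0.001, -1.0]]
force: [-0.7, -0.3, -2.0]
finger_gap: 0.291
finger_force: 30.0
```

Request:
{"method": "arm_command", "body": {
  "motion": [
    [[0,0,0],-0.15],
    [[0,0,0],-0.29],
    [[0,0,0],-0.44],
    [[0,0,0],-0.58],
    [[0,0,0],-0.72],
    [[0,0,0],-0.87],
    [[0,0,0],-1.01],
    [[0,0,0],-1.15],
    [[0,0,0],-1.27],
    [[0,0,0],-1.27]
  ]
}}

```text
time_s: 9.2
position: [0.5048, -0.0475, 0.2017]
eef_rot: [[-0.031, 1.0, -0.0], [1.0, 0.031, -0.0], [-0.0, -0.0, -1.0]]
force: [0.2, 0.3, -2.0]
finger_gap: 0.292
finger_force: 30.0
```

```bash
python3 - <<'E'
from h import *
for q in((.0,.016,.2),(.091,.016,.2),(-.15,.016,.135)): go(*plat(*q[:2]),q[2],91.8)
E
```

```text
go [100.  44.   2.] roll -0.001 | t 9.2 pos [ 0.5048 -0.0475  0.2017] head 91.8 gap 0.29 F [ 0.2  0.3 -2. ]
go [100. 135.   2.] roll -0.001 | t 9.2 pos [ 0.5048 -0.0475  0.2017] head 91.8 gap 0.29 F [ 0.2  0.3 -2. ]
go [ 100. -106.   67.] roll -0.001 | t 9.2 pos [ 0.5048 -0.0475  0.2017] head 91.8 gap 0.29 F [ 0.2  0.3 -2. ]
```

Request:
{"method": "arm_command", "body": {
  "motion": [
    [[35,30,0],0],
    [[70,65,0],0],
    [[95,100,0],0],
    [[100,130,0],0],
    [[100,135,0],0],
    [[100,135,0],0],
    [[100,135,0],0]
  ]
}}

```text
time_s: 9.9
position: [0.6355, 0.0567, 0.2011]
eef_rot: [[-0.029, 1.0, -0.002], [1.0, 0.029, -0.0], [-0.0, -0.002, -1.0]]
force: [-0.7, -0.4, -2.3]
finger_gap: 0.292
finger_force: 30.0
```

```bash
python3 - <<'E'
from h import *
go(*plat(.091,.016),.135,91.8)
c=vision.capture('scene'); px=c['pixels']
s=arm.get_state(); R=np.array(s['eef_rot'])
B=cv2.resize(np.ascontiguousarray(px[95:245,150:350,::-1]),None,fx=4,fy=4,interpolation=cv2.INTER_CUBIC)
for P in [s['position']+R@[a,b,.1067] for a in(-.07,.07) for b in(-.029,.029)]:  # underside after lowering 65
    p=(w2px(c,[P])[0]-[150,95])*4; cv2.circle(B,tuple(int(t) for t in p),3,(0,255,0),1)
cv2.imwrite('pics/g5.png',B)
E
```

```text
go [-0.  1. 66.] roll -0.003 | t 9.9 pos [0.6355 0.0567 0.2011] head 91.6 gap 0.29 F [-0.7 -0.4 -2.3]
```

View pics/g5.png

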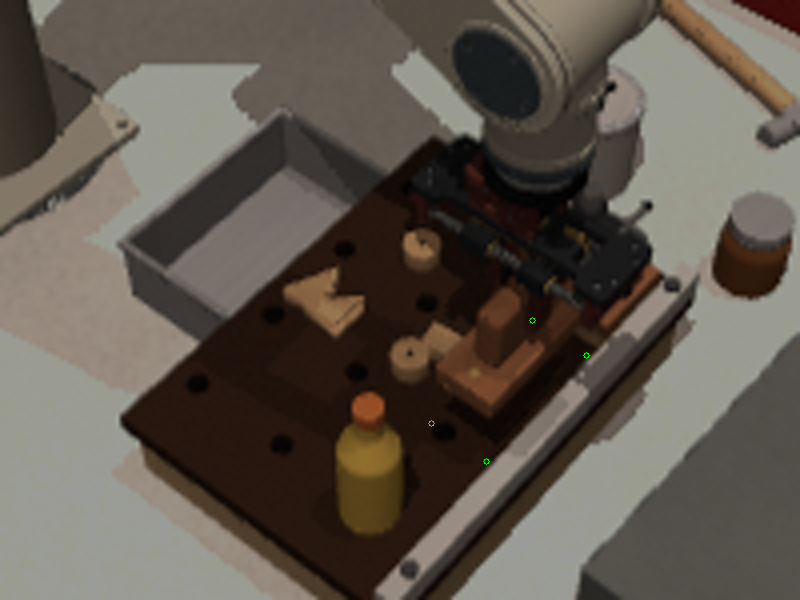

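The mitres lie together at (325,300), plug 3 is at (410,358), O4 is at (440,340) and plug 6 is at (422,248). The block's footprint (green) lies in front of the fence, clear of the bottle. Lowering and pulling forward.

Request:
{"method": "arm_command", "body": {
  "motion": [
    [[0,1,20],-0.003],
    [[0,1,40],-0.003],
    [[0,1,57],-0.003],
    [[0,1,66],-0.003],
    [[0,1,66],-0.003],
    [[0,-8,66],-0.003],
    [[0,-20,66],-0.003],
    [[0,-35,66],-0.003],
    [[0,-50,66],-0.003],
    [[0,-65,66],-0.003]
  ]
}}

```text
time_s: 10.95
position: [0.5706, 0.0557, 0.1366]
eef_rot: [[-0.034, 0.999, 0.001], [0.999, 0.034, 0.0], [0.0, 0.001, -1.0]]
force: [-0.3, 0.5, -2.7]
finger_gap: 0.295
finger_force: 30.0
```

Request:
{"method": "arm_command", "body": {
  "motion": [
    [[0,-15,0],0],
    [[0,-30,0],0],
    [[0,-45,0],0],
    [[0,-60,0],0],
    [[0,-75,0],0],
    [[0,-90,0],0],
    [[0,-105,0],0],
    [[0,-118,0],0],
    [[0,-130,0],0],
    [[0,-140,0],0]
  ]
}}

```text
time_s: 11.95
position: [0.4309, 0.0509, 0.136]
eef_rot: [[-0.034, 0.999, 0.001], [0.999, 0.034, 0.0], [0.0, 0.001, -1.0]]
force: [0.7, 0.3, -2.3]
finger_gap: 0.297
finger_force: 30.0
```

```bash
python3 - <<'E'
from h import *
go(*plat(-.15,.016),.135,91.8)
go(*plat(-.16,.016),.135,91.8)
c=vision.capture('scene'); px=c['pixels']
B=cv2.resize(np.ascontiguousarray(px[95:245,150:350,::-1]),None,fx=4,fy=4,interpolation=cv2.INTER_CUBIC)
cv2.imwrite('pics/g6.png',B)
E
```

```text
go [ -1. -35.   1.] roll 0.003 | t 11.95 pos [0.4309 0.0509 0.136 ] head 91.9 gap 0.3 F [ 0.7  0.3 -2.3]
go [ -1. -45.   1.] roll 0.003 | t 11.95 pos [0.4309 0.0509 0.136 ] head 91.9 gap 0.3 F [ 0.7  0.3 -2.3]
```

View pics/g6.png

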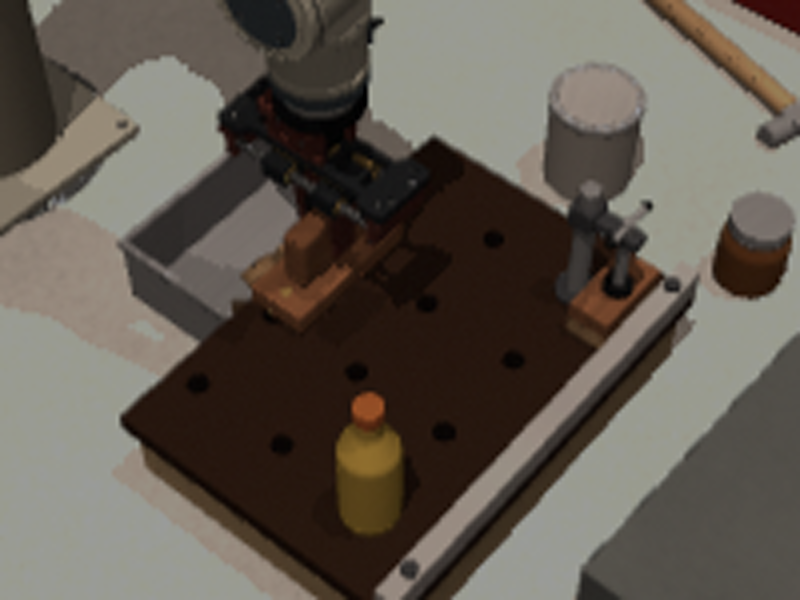

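The platform behind the block is clear. Something, probably a mitre tip, shows at the sole's right end near (240,310). I'll locate it numerically before continuing.

```bash
python3 - <<'E'
from h import *
c=vision.capture('scene'); px=c['pixels']
def inv(w): d=w-PC; cs,sn=np.cos(YAW),np.sin(YAW); return np.array([cs*d[0]+sn*d[1],-sn*d[0]+cs*d[1]]).round(3)
for uv in [(240,310),(232,305),(248,318)]:
    for z in(.09,.108): print(uv,z,inv(px2w(c,[[150+uv[0]/4,95+uv[1]/4]],z)[0]))
for n,q in dict(trayRR=(-.151,-.07,.08),edgeR=(-.15,-.066,.09),soleFR=(-.144,-.054,.093),soleRR=(-.086,-.054,.093)).items():
    print(n,((w2px(c,[[*plat(*q[:2]),q[2]]])[0]-[150,95])*4).round(0))
for v in range(166,180): print(v,[tuple(int(a) for a in px[v,u]) for u in range(200,218,2)])
t=vision.capture('top'); 
q=w2px(t,[[*plat(-.16,-.06),.095]])[0]; print(q)
u0,v0=q.astype(int)
for v in range(v0-8,v0+9): print(v,[tuple(int(a) for a in t['pixels'][v,u]) for u in range(u0-12,u0+10,2)])
E
```

```text
(240, 310) 0.09 [-0.146 -0.066]
(240, 310) 0.108 [-0.135 -0.075]
(232, 305) 0.09 [-0.155 -0.067]
(232, 305) 0.108 [-0.144 -0.076]
(248, 318) 0.09 [-0.134 -0.068]
(248, 318) 0.108 [-0.124 -0.077]
trayRR [234. 316.]
edgeR [237. 307.]
soleFR [251. 300.]
soleRR [300. 334.]
166 [(105, 98, 93), (103, 96, 92), (103, 96, 92), (100, 94, 89), (102, 95, 91), (121, 91, 63), (110, 77, 51), (95, 58, 36), (92, 55, 34)]
167 [(104, 96, 92), (103, 96, 92), (103, 95, 91), (102, 94, 91), (104, 97, 93), (117, 86, 58), (93, 64, 42), (94, 57, 36), (94, 56, 35)]
168 [(102, 95, 91), (104, 97, 92), (101, 93, 90), (103, 96, 92), (103, 97, 92), (108, 79, 53), (83, 58, 38), (68, 40, 24), (107, 65, 41)]
169 [(102, 95, 91), (102, 95, 90), (103, 95, 91), (103, 96, 92), (92, 85, 79), (95, 70, 47), (71, 49, 32), (55, 32, 19), (74, 44, 27)]
170 [(80, 74, 71), (101, 95, 90), (103, 96, 91), (103, 97, 92), (63, 52, 44), (70, 51, 33), (45, 29, 18), (72, 55, 33), (55, 32, 19)]
171 [(55, 52, 49), (93, 87, 83), (102, 95, 90), (102, 95, 90), (52, 38, 27), (46, 32, 20), (32, 19, 12), (48, 35, 21), (54, 31, 19)]
172 [(58, 54, 5
[... 3380 characters left out ...]
45, 147, 132), (169, 173, 154), (127, 131, 118), (185, 192, 171), (62, 59, 59), (74, 72, 72), (60, 59, 57), (149, 148, 148), (180, 180, 167), (176, 176, 164)]
240 [(96, 92, 82), (140, 144, 131), (176, 181, 161), (127, 131, 118), (186, 191, 170), (67, 64, 62), (73, 73, 72), (60, 58, 57), (150, 148, 148), (179, 178, 165), (176, 175, 163)]
241 [(105, 101, 90), (131, 132, 119), (189, 192, 171), (122, 124, 112), (184, 190, 168), (78, 74, 71), (74, 72, 71), (62, 60, 59), (151, 150, 150), (178, 171, 159), (175, 172, 160)]
242 [(109, 104, 92), (102, 98, 87), (179, 181, 161), (115, 115, 104), (184, 186, 165), (86, 82, 79), (75, 73, 73), (65, 64, 63), (148, 146, 144), (178, 168, 156), (175, 170, 158)]
```

That piece's right edge is at about y' = -0.058, inside the tray's inner wall at -0.066, so I'll finish the stroke straight.

Request:
{"method": "arm_command", "body": {
  "motion": [
    [[0,-10,0],0],
    [[0,-20,0],0],
    [[0,-30,0],0],
    [[0,-40,0],0],
    [[0,-48,0],0],
    [[0,-48,0],0],
    [[0,-48,0],0],
    [[0,-30,0],0],
    [[0,0,-15],0],
    [[0,30,-60],0]
  ]
}}

```text
time_s: 13.1
position: [0.4586, 0.0517, 0.1905]
eef_rot: [[-0.034, 0.999, -0.006], [0.999, 0.034, -0.001], [-0.0, -0.006, -1.0]]
force: [1.1, -0.9, -2.2]
finger_gap: 0.298
finger_force: 30.0
```

```bash
cat >> h.py <<'E'
def inv(w):
    d=np.asarray(w)-PC; cs,sn=np.cos(YAW),np.sin(YAW); return np.array([cs*d[0]+sn*d[1],-sn*d[0]+cs*d[1]]).round(3)
E
python3 - <<'E'
from h import *
go(*plat(.0,.075),.2,91.8)
for n in('scene','top'):
    c=vision.capture(n); hsv=cv2.cvtColor(c['pixels'],cv2.COLOR_RGB2HSV)
    m=cv2.inRange(hsv,(8,75,55),(22,170,255)); 
    N,_,st,ce=cv2.connectedComponentsWithStats(m)
    for i in range(1,N):
        if 12<st[i,4]<600:
            a=inv(px2w(c,[ce[i]],.107)[0]); b=inv(px2w(c,[ce[i]],.02)[0])
            if (abs(a)<[.3,.25]).all() or (abs(b)<[.3,.25]).all(): print(n,ce[i].round(0),st[i,2:5],'z.107',a,'z.02',b,c['pixels'][int(ce[i][1]),int(ce[i][0])])
E
```

```text
go [ 58.  87. -10.] roll 0.003 | t 13.1 pos [0.4586 0.0517 0.1905] head 91.9 gap 0.3 F [ 1.1 -0.9 -2.2]
scene [228. 158.] [ 32  31 380] z.107 [-0.131  0.013] z.02 [-0.18   0.065] [70 41 25]
scene [246. 151.] [ 6  8 26] z.107 [-0.102  0.083] z.02 [-0.15   0.139] [67 39 24]
scene [301. 170.] [ 23  24 218] z.107 [0.101 0.136] z.02 [0.07  0.197] [105  63  40]
top [215. 211.] [ 9  9 66] z.107 [-0.081  0.084] z.02 [-0.07   0.093] [86 58 40]
top [256. 252.] [ 5  7 20] z.107 [-0.219 -0.053] z.02 [-0.217 -0.053] [65 51 37]
```

Request:
{"method": "arm_command", "body": {
  "motion": [
    [[-30,0,-10],0],
    [[-65,-5,-15],0],
    [[-100,-10,-15],0],
    [[-140,-10,-15],0],
    [[-180,-10,-15],0],
    [[-220,-10,-15],0],
    [[-260,-10,-15],0],
    [[-300,-10,-15],0],
    [[-330,-10,-15],0],
    [[-330,-10,-15],0]
  ]
}}

```text
time_s: 14.2
position: [0.4609, -0.2816, 0.2068]
eef_rot: [[-0.031, 1.0, 0.001], [1.0, 0.031, -0.001], [-0.001, 0.001, -1.0]]
force: [-0.6, 0.3, -2.7]
finger_gap: 0.296
finger_force: 30.0
```

```bash
python3 - <<'E'
from h import *
c=vision.capture('top'); A=ortho(c,.70,.26,.44,.48,.08,1200)
s=vision.capture('scene'); B=cv2.resize(np.ascontiguousarray(s['pixels'][100:200,170:260,::-1]),(270,300),interpolation=cv2.INTER_CUBIC)
im=np.zeros((576,800,3),np.uint8); im[:,:528]=A; im[:300,530:]=B
cv2.imwrite('pics/g7.png',cv2.convertScaleAbs(im,alpha=1.4)); go(.49,-.3,.2)
E
```

```text
go [-23.  29.   6.] roll 0 | t 14.3 pos [ 0.4602 -0.2783  0.2065] head 91.9 gap 0.29 F [-0.6 -0.1 -2.8]
```

View pics/g7.png

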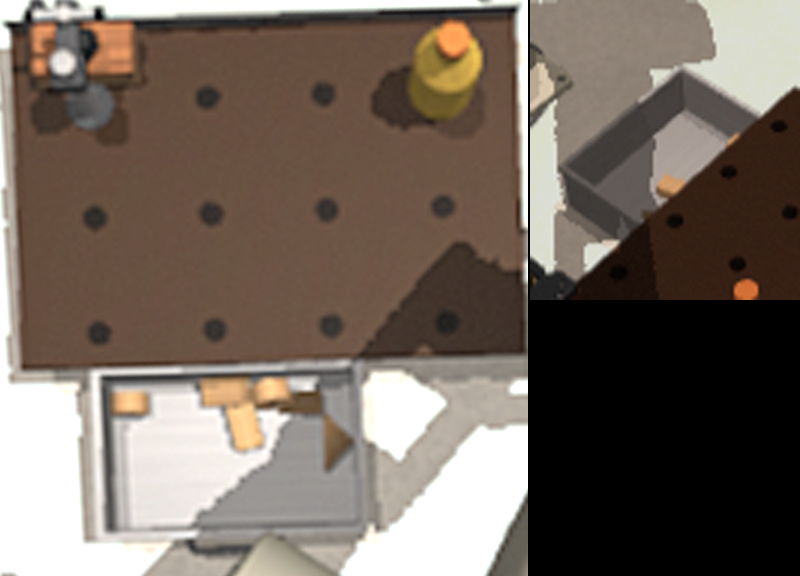

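The platform is clear. All six offcuts are inside the tray outline, at (130,403), (225,390), (272,390), (245,425), (300,400) and (335,440). The bottle and glue-up are in place. I'll check the heights of the two pieces visible in both views, then return.

```bash
python3 - <<'E'
from h import *
t=vision.capture('top'); s=vision.capture('scene')
for o,b in(((130,403),(735,140)),((245,425),(668,187)),((225,390),(735,140)),((272,390),(668,187)),((335,440),(645,215))):
    u1=w2px(t,[[.70-o[1]/1200,.26-o[0]/1200,.08]])[0]; u2=np.array([170+(b[0]-530)/3,100+b[1]/3])
    P=[c['camera_matrix']@np.c_[c['R'],c['t']] for c in(t,s)]
    X=cv2.triangulatePoints(P[0],P[1],u1.reshape(2,1),u2.reshape(2,1)); X=(X[:3]/X[3]).ravel()
    e=[np.linalg.norm(w2px(c,[X])[0]-u) for c,u in((t,u1),(s,u2))]
    print(X.round(3),inv(X[:2]),np.round(e,1))
go(.4922,-.3427,.12,11.2)
E
```

```text
[0.365 0.156 0.037] [-0.177  0.124] [0.4 0.3]
[0.345 0.055 0.018] [-0.2    0.024] [1.4 1.1]
[0.392 0.092 0.106] [-0.152  0.059] [8.3 6.6]
[0.373 0.03  0.065] [-0.173 -0.002] [1.3 1.1]
[ 0.344 -0.008  0.016] [-0.204 -0.039] [4.  3.3]
go [-67.  30.  87.] roll 1.41 | t 14.4 pos [ 0.4603 -0.2772  0.2067] head 92.0 gap 0.29 F [-0.3 -0.2 -1.5]
```

The pieces resolve to heights well below the rim. Carrying the block back.

Request:
{"method": "arm_command", "body": {
  "motion": [
    [[-8,4,0],0.141],
    [[-16,8,0],0.282],
    [[-24,12,0],0.423],
    [[-32,16,0],0.564],
    [[-40,20,0],0.705],
    [[-48,24,0],0.846],
    [[-56,28,0],0.987],
    [[-64,30,0],1.128],
    [[-67,30,0],1.27],
    [[-67,30,0],1.41]
  ]
}}

```text
time_s: 15.4
position: [0.4933, -0.3431, 0.2071]
eef_rot: [[0.982, 0.189, -0.0], [0.189, -0.982, 0.0], [-0.0, -0.0, -1.0]]
force: [0.8, -0.6, -1.5]
finger_gap: 0.297
finger_force: 30.0
```

Request:
{"method": "arm_command", "body": {
  "motion": [
    [[0,0,25],0],
    [[0,0,50],0],
    [[0,0,75],0],
    [[0,0,100],0],
    [[0,0,120],0],
    [[0,0,137],0],
    [[0,0,150],0],
    [[0,0,158],0],
    [[0,0,158],0],
    [[0,0,158],0]
  ]
}}

```text
time_s: 16.4
position: [0.4935, -0.3442, 0.0498]
eef_rot: [[0.981, 0.194, 0.001], [0.194, -0.981, -0.0], [0.0, 0.0, -1.0]]
force: [-0.1, -0.0, -1.9]
finger_gap: 0.295
finger_force: 30.0
```

```bash
python3 -c "
from h import *
go(.4922,-.3427,.0415,11.2)"
```

```text
go [-1. -2.  8.] roll -0.0 | t 16.4 pos [ 0.4935 -0.3442  0.0498] head 11.2 gap 0.29 F [-0.1 -0.  -1.9]
```

Request:
{"method": "arm_command", "body": {
  "motion": [
    [[0,0,3],0],
    [[0,0,6],0],
    [[0,0,8],0],
    [[0,0,8],0],
    [[0,0,8],0]
  ]
}}

```text
time_s: 16.9
position: [0.4933, -0.3444, 0.0417]
eef_rot: [[0.981, 0.193, 0.0], [0.193, -0.981, -0.0], [0.0, 0.0, -1.0]]
force: [-1.1, -0.2, 2.5]
finger_gap: 0.299
finger_force: 30.0
```

Request:
{"method": "arm_command", "body": {
  "motion": [
    [[0,0,8],0]
  ],
  "grip": 1
}}

```text
time_s: 17.0
position: [0.494, -0.3449, 0.0341]
eef_rot: [[0.981, 0.194, 0.002], [0.194, -0.981, -0.002], [0.002, 0.002, -1.0]]
force: [0.9, -0.5, 0.5]
finger_gap: 0.351
finger_force: 0.0
```

Request:
{"method": "arm_command", "body": {
  "motion": [
    [[0,0,-4],0],
    [[0,0,-4],0],
    [[0,0,-4],0],
    [[0,0,-4],0],
    [[0,0,-4],0],
    [[0,0,-4],0],
    [[0,0,-4],0],
    [[0,0,-4],0]
  ],
  "grip": 1
}}

```text
time_s: 17.8
position: [0.4931, -0.3442, 0.0373]
eef_rot: [[0.981, 0.194, 0.0], [0.194, -0.981, -0.0], [0.0, 0.0, -1.0]]
force: [0.2, 0.0, -0.3]
finger_gap: 1.0
finger_force: 0.0
```

Request:
{"method": "arm_command", "body": {
  "motion": [
    [[0,0,-20],0],
    [[0,0,-45],0],
    [[0,0,-75],0],
    [[0,0,-105],0],
    [[0,0,-140],0],
    [[0,0,-170],0],
    [[0,0,-180],0],
    [[0,0,-180],0],
    [[0,0,-180],0],
    [[0,0,-180],0]
  ]
}}

```text
time_s: 18.8
position: [0.4921, -0.3436, 0.2152]
eef_rot: [[0.981, 0.194, -0.003], [0.194, -0.981, 0.002], [-0.002, -0.002, -1.0]]
force: [-0.2, -0.2, 0.4]
finger_gap: 0.999
finger_force: 0.0
```

```bash
python3 - <<'E'
from h import *
go(.49,-.34,.2)
c=vision.capture('scene'); hsv=cv2.cvtColor(c['pixels'],cv2.COLOR_RGB2HSV)
m=cv2.inRange(hsv,(5,110,40),(20,200,255)); N,_,st,ce=cv2.connectedComponentsWithStats(m)
for i in range(1,N):
    if st[i,4]>150: print(ce[i].round(0),st[i],px2w(c,[ce[i]],.03)[0].round(3))
E
```

```text
go [-1. -4. 15.] roll 0 | t 18.8 pos [ 0.4921 -0.3436  0.2152] head 11.2 gap 1.0 F [-0.2 -0.2  0.4]
[132.  12.] [125   0  15  26 235] [-0.678  0.473]
[203.  13.] [ 167    0   70   33 1305] [-0.4    0.717]
[373.  35.] [ 297    0  131  104 4661] [0.368 1.144]
[30. 76.] [   0   26   77  102 4281] [-0.616 -0.155]
[328. 105.] [310  90  38  33 240] [0.49  0.581]
[337. 161.] [328 151  20  18 196] [0.688 0.353]
[253. 204.] [ 206  158  109   88 2618] [ 0.576 -0.003]
[253. 225.] [186 178 132  81 684] [ 0.633 -0.066]
[164. 259.] [142 242  45  35 773] [ 0.502 -0.349]
[265. 290.] [ 225  253   80   78 3139] [ 0.81  -0.214]
[142. 324.] [125 305  35  39 738] [ 0.608 -0.528]
```

The block stands at its original place: its blob is at (0.50, -0.35), 45×35 px, consistent with standing upright. The gripper is open and clear, so I'm handing in.

```bash
python3 -c "
from bench import arm
print(arm.finish_job())"
```

```text
the job is handed in; nothing more can be done
None
```

I swept all six offcuts into the tray using only the push block, stood the block back upright at its start position and released it, and handed the job in at about 19 s; the hand-in returned no verdict, so the result is from my own camera checks.

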